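# Unload the tile press

### The job

Wind the press's handwheel up by its spinner handle, letting your hand rise with it, until you feel the screw come firmly against its top stop, without forcing it; then turn it back about a quarter turn so that it cannot jam. Then draw the tray out by its brass post along the bed to the end stops, with the painted tile still lying in it, and let go. Do not strain the wheel or pull or push its handle along its pin, and leave the vase, pots and other things alone.

Things in the scene. Friction and masses are not known exactly. Their poses are not given: they have to be found in the camera images.
- press: Fixed green bench screw press. Origin on the table below the screw axis; z up. Dark bed plate 10 mm thick, 200 mm wide (x), from y = -85 to its open end at +285 mm. Columns at x = +-86 mm carry a crosshead 198 x 50 mm, 70 to 98 mm high. The tray slides along y between guide strips (x = +-58.5 to +-70.5 mm, top at 24 mm), about 2.5 mm of play a side.
- end_stop (a point): Point on the bed's centre line midway between the two orange end stops (x = +-30 to +-58 mm, 14 mm high above the bed), on their face towards the press, on the bed's top. The tray's front (+y) wall meets them when the tray has come out about 122 mm; its tongue passes between them.
- wheel_center (a point): Centre of the red handwheel on the vertical screw axis, mid-thickness. Rim circle radius 55 mm, bar 10 mm, 3 spokes; hub top 11 mm above. Anticlockwise from above raises wheel, handle, screw and pad together, 24 mm per turn. The wheel starts 117 to 125 mm high; 0.68 to 1 turn up the screw meets a hard top stop, unmarked, felt as rising turning force. Running friction 0.22 N m (4 N at the handle).
- handle_grip (a point): Grip point on the wheel's upright black spinner handle, a cylinder 22 mm across and 50 mm long that spins freely on a vertical pin 55 mm from the screw axis. The point is on its axis, 21 mm below its top, 29 mm above its lower end, 37 mm above the top of the rim, 42 mm above the wheel's centre. Held from above, the hand can keep its heading while it circles.
- wheel (a joint): Twist (rad) of the spring coupling between handwheel and screw, + when the wheel is driven anticlockwise (up). 4 N m/rad: about 0.055 while running up, -0.055 running down, more against the stop (each mm of handle travel there adds 0.018 rad, 1.3 N at the handle). 0.10 or more (7 N) is firmly against the stop; beyond 0.22 (16 N) the coupling is strained.
- handle_float (a joint): Shift of the spinner handle along its pin, m, + up, 0 in the middle: it sits between two springs, 1.5 N per mm, and shows whether the hand rises with the wheel. More than 6 mm either way (9 N) damages it.
- tray: Loose wooden tray, 112 (x) x 140 (y) mm, floor 6 mm, walls 8 mm thick, 28 mm high, about 0.5 kg, on the press bed under the pad. Origin: centre of its underside; axes as the press. A tongue 40 mm wide, 14 mm high runs from its +y wall to y = +155 mm and carries the post. The pad, down inside the walls, holds it in; it is free once the screw is up at its stop or a quarter turn below.
- tray_post (a point): Grip point on the tray's upright brass post, a cylinder 20 mm across standing 46 mm high on the tongue; the point is on its axis, 16 mm below its top, 30 mm above the tongue's top, at tray y = +135 mm.
- tile: Painted porcelain tile, yellow with a blue medallion, 90 x 116 x 8 mm, lying loose in the tray. Origin at the centre of its underside.
- vase: Bystander: large yellow porcelain vase, 190 mm wide, 170 mm high; origin under its foot.
- brush_pot_green: Bystander: green brush pot, 84 mm wide, 100 mm high, brushes to 220 mm; origin under it.
- brush_pot_pink: Bystander: pink brush pot, same size; origin under it.
- glaze_bowl: Bystander: blue ceramic bowl, 90 mm wide, 35 mm high; origin under it.
- glaze_jar: Bystander: amber glass jar, 64 mm wide, 80 mm high; origin under it.
- spare_tiles: Bystander: stack of white tiles, 100 x 120 x 40 mm; origin under it.
- banding_wheel: Bystander: aluminium banding turntable, 150 mm wide, 45 mm high; origin under it.
Not all that is in view belongs to the job. What is shaped like the tile but grey or red is not meant.

How it is judged:
On the way, in this order (a step that is already met when the one before it is completed fails the run):
1. the screw is wound up firmly against its top stop (value of joint wheel above 0.1 rad and z of wheel_center in the frame of press above 0.1396 m), for 0.1 s.
2. the wheel is turned back about a quarter turn (0.12 to 0.38 turn) (z of wheel_center in the frame of press between 0.1317 and 0.1379 m), for 0.2 s.
3. the tray is drawn out to the end stops (y of tray in the frame of press above 0.108 m), for 0.2 s.
At the end, for the whole second after the job is handed in: The wheel stands 0.12 to 0.38 turn (2.9 to 9.1 mm) below its top stop; the tray lies flat on the bed, drawn out at least 108 mm (the end stops allow 122), at rest, with the tile lying flat in it within 20 mm of its middle (all of step 2 and y of tray in the frame of press above 0.108 m and linear speed of tray below 0.01 m/s and height (world z) of tray below 0.014 m and angle between tray's own z axis and vertical below 0.05 rad and distance between tile and tray below 0.02 m and angle between tile's own z axis and vertical below 0.08 rad); the robot touches nothing.
It fails at once if the wheel was strained (coupling twisted more than 0.22 rad, 16 N at the handle) (value of joint wheel above 0.22 rad or value of joint wheel below -0.22 rad).
It fails at once if the spinner handle was pulled or pushed more than 6 mm along its pin (value of joint handle_float above 0.006 m or value of joint handle_float below -0.006 m).
It fails at once if a bystander was moved more than 20 mm (distance of any of vase, brush_pot_green, brush_pot_pink, glaze_bowl, glaze_jar, spare_tiles, banding_wheel from where it was at the start of the episode above 0.02 m).
It also fails if it takes over 72 s, if anything falls off the work surface, if the arm or the gripper's body presses on something with over 40 N, if the wrist force passes 120 N, or if a joint passes its speed limit or range.

### The arm

A 7-joint arm with a two-finger parallel gripper is mounted at the origin on the work surface. World frame = base frame: x ahead of the robot, y to its left, z up, the work surface at z = 0. Lengths are in m, angles in rad, forces in N, time in s.
With the tool pointing down it reaches from about 0.4 to 0.85 m from the base axis. Payload 10.4 kg.
Tool frame: the origin (TCP) lies between the finger pads; the fingertips stand ahead of it and the grasp point (between the pads) lies 3 mm ahead of it (r.tips_ahead is the z of the fingertips in the tool frame, in m); z points along the fingers, y is the line along which they close (so a half turn about z gives the same grasp; the last joint's range is limited). The gripper opens to 87 mm and grips with 3 to 60 N. Pads are 19 mm wide; open, the fingers measure 117 mm over their backs; the gripper's body (75 mm by 190 mm) begins 51 mm behind the grasp point.
Start: joints at [-1.213, 0.332, -0.065, 1.46, 0.022, 1.35, -0.088], TCP at [0.232, 0.58, 0.245] pointing down, gripper open.
Joint ranges: [-2.6, 2.6], [-0.5, 2.12], [-1.47, 1.34], [0.16, 2.42], [-1.27, 4.41], [0.06, 2.06], [-2.6, 2.6]. Speed limits (rad/s): [2.22, 2.22, 2.79, 2.79, 3.14, 3.14, 3.14].

### API

Orientations are given as a unit quaternion [x, y, z, w].
In Python, from bench import telemetry, camera, get_calibration, r gives the robot as it stands.
- The arm moves only by the tool drive_tool, never from a script. Its argument "series" is one flat list of numbers, 7 for each row, row after row: the turn, a rotation vector about the tool's x, y, z in units of 5 degrees (1.0 is 5 degrees), then the shift along the tool's x, y, z in units of 40 mm (1.0 is 40 mm), then the opening, from -1 (shut) to 1 (fully open). A call has 1 to 10 rows; each row is the pose to reach, as a shift and turn from the pose commanded when the call began, along the tool's axes at that moment; what a row does not reach only later rows make up. A row lasts 1/12 s, in which the tool goes at most 41.7 mm and 7.16 degrees, less where a joint would pass 70% of its speed; a pose out of reach is approached as far as the arm can. A call with a gripper value outside its range is refused whole. The fingers move at their own pace and stop on an object; "grip_force" is the grip in N (left out, the last holds). Time passes only in rows, so rows that repeat a pose let the fingers close. It gives the time, the measured TCP pose, the force, the opening and the grip force at its end, in the units of the state.
- telemetry.read_state(): the state, without advancing time (a new reading comes with each control period).
- camera(name): name is "scene" or "top" or "wrist"; returns the picture (420x560x3 uint8, red, green, blue); there is no depth.
- get_calibration(name): a dict with "fovy" (degrees; the focal length in pixels is half the picture's height over the tangent of half this angle, whatever the lens; pixels are square), "cx", "cy" (the principal point, pixels), "xyz" and "rotation" of the camera in the world. Camera axes: x right, y up, looking along -z (the intrinsics and any distortion apply to the point x, -y, -z); pixel columns grow to the right and rows downward; lengths in m; the calibration is good to about 2 mm. The wrist camera is an equidistant fisheye: a pixel r from the principal point sees the ray r / f radians off the axis. A picture is of the moment at which its call begins: read the wrist's pose just before it. get_calibration takes no time and is no camera call; for the wrist camera it gives the pose at the moment of the call.
- r.close_job(): hands the job in; it is judged then, once.
The state is a dict: "time": time; "joint_positions": joint angles; "joint_vel": joint speeds; "joint_torque": joint torques, N m; "ee_pos": TCP position; "eef_rot": TCP orientation; "ft_force": force on the tool from outside, world axes, zero at the start; "torque": the same for the moment, N m; "width": finger opening in m; "grip_force": force on a finger pad.
Only numpy, scipy, OpenCV 4.12 (cv2) and the standard library are available. Lean on these libraries where they do the work, as an engineer would, in place of code of your own. Each camera call takes 0.05 s, during which the arm holds its last target. There are 200 camera calls.

## Working session

There is one attempt and no reset: what is moved stays moved. The work goes in short steps, Python scripts to look and compute and a tool call to move; the robot and the scene stay as the last step left them, time stands still between calls to the robot, and variables do not carry over. Pictures are saved under pics/ and viewed, at most 10 in all, crops included, and the job is handed in when it is done.

Besides the shell and the picture viewer there is one more tool, called after ">>>" as name(argument=value, ...) on one line, values as JSON. drive_tool: Moves the arm, as the interface text tells. Its arguments: {"type":"object","properties":{"series":{"type":"array"},"grip_force":{"type":"number"}},"required":["series"]}

```bash
mkdir -p pics; cat > h.py <<'E'
import numpy as np, cv2
from bench import telemetry, camera, get_calibration, r
def save(n,name):
    im=camera(n); cv2.imwrite(f'pics/{name}.png',im[:,:,::-1]); return im
def ray(n,u,v,c=None):
    c=c or get_calibration(n); f=210/np.tan(np.radians(c['fovy'])/2)
    x=(u-c['cx'])/f; y=(v-c['cy'])/f
    if n=='wrist':
        t=np.hypot(x,y); s=np.sin(t)/max(t,1e-9); d=np.array([x*s,-y*s,-np.cos(t)])
    else: d=np.array([x,-y,-1])
    R=np.array(c['rotation']).reshape(3,3)
    return np.array(c['xyz']),R@d/np.linalg.norm(d)
def plane(n,u,v,z,c=None):
    o,d=ray(n,u,v,c); return o+d*(z-o[2])/d[2]
def proj(n,p,c=None):
    c=c or get_calibration(n); f=210/np.tan(np.radians(c['fovy'])/2)
    q=np.array(c['rotation']).reshape(3,3).T@(np.array(p)-np.array(c['xyz']))
    if n=='wrist':
        t=np.arctan2(np.hypot(q[0],q[1]),-q[2]); h=np.hypot(q[0],q[1]); return c['cx']+f*t*q[0]/h, c['cy']-f*t*q[1]/h
    return c['cx']-f*q[0]/q[2], c['cy']+f*q[1]/q[2]
def tri(a,b):
    (o1,d1),(o2,d2)=a,b
    s=np.linalg.lstsq(np.c_[d1,-d2],o2-o1,rcond=None)[0]
    p,q=o1+d1*s[0],o2+d2*s[1]; return (p+q)/2,np.linalg.norm(p-q)
E
python3 - <<'E'
from h import *
save('scene','s0');save('top','t0')
for n in('scene','top','wrist'):print(n,get_calibration(n))
s=telemetry.read_state();print(s,r.tips_ahead)
E
```

```text
scene {'fovy': 53.87969230423521, 'cx': 279.0158705743096, 'cy': 209.0441917265593, 'xyz': array([ 1.0715397 , -0.87627674,  1.02583738]), 'rotation': array([0.39053785, 0.11623169, 0.23631196, 0.88211509])}
top {'fovy': 52.44651180603729, 'cx': 280.9274615562303, 'cy': 206.29997038771347, 'xyz': array([ 0.42103481, -0.00893562,  1.54084459]), 'rotation': array([ 0.02970189, -0.02914388, -0.69604204,  0.71679419])}
wrist {'fovy': 65.70646984690485, 'cx': 282.084130783178, 'cy': 209.0613228599573, 'xyz': array([0.15799339, 0.61037282, 0.38490776]), 'rotation': array([-0.12251203, -0.08211805,  0.55428589,  0.81915479])}
{'time': 0.1, 'joint_positions': array([-1.21257067,  0.33278359, -0.06468622,  1.46086786,  0.02158946,
        1.34989413, -0.08848912]), 'joint_vel': array([ 0.00102297, -0.00105832, -0.00019939, -0.00250387,  0.00178986,
        0.00078321, -0.00015482]), 'joint_torque': array([ 2.15450666e-03, -6.24542141e+01,  2.51949270e-02, -3.90717459e+01,
       -6.13432657e-02,  3.66753596e-02,  9.49100058e-05]), 'ee_pos': array([0.23219156, 0.5799223 , 0.24384408]), 'eef_rot': array([ 1.89256885e-01,  9.81927409e-01, -6.22054486e-04, -9.34842384e-05]), 'ft_force': array([-0.64335228,  0.070724  ,  0.51477868]), 'torque': array([-0.04175734, -0.00785198, -0.00570307]), 'grip_force': 0.0, 'width': 0.0872569708943412} 0.022
```

```bash
sed -i 's/np.array(c\[.rotation.\]).reshape(3,3)/Rot.from_quat(c["rotation"]).as_matrix()/; s/^import numpy as np, cv2/import numpy as np, cv2\nfrom scipy.spatial.transform import Rotation as Rot/' h.py; grep -n Rot h.py
```

```text
2:from scipy.spatial.transform import Rotation as Rot
12:    R=Rot.from_quat(c["rotation"]).as_matrix()
18:    q=Rot.from_quat(c["rotation"]).as_matrix().T@(np.array(p)-np.array(c['xyz']))
```

View pics/s0.png

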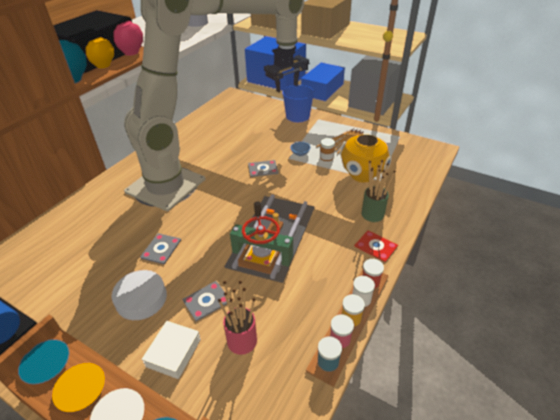

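View pics/t0.png

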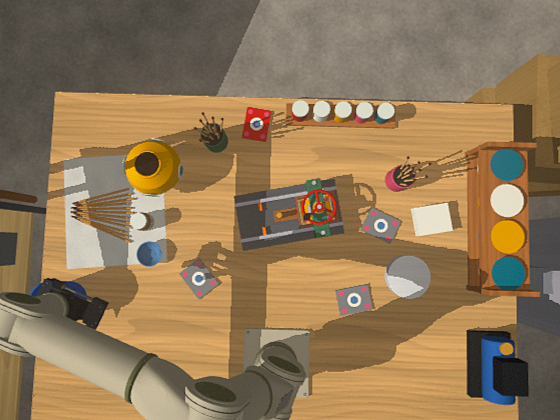

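```bash
python3 - <<'E'
import cv2,numpy as np
t=cv2.imread('pics/t0.png')[165:260,225:365]; s=cv2.imread('pics/s0.png')[190:290,215:325]
a=cv2.resize(t,None,fx=4,fy=4,interpolation=cv2.INTER_CUBIC); b=cv2.resize(s,None,fx=4,fy=4,interpolation=cv2.INTER_CUBIC)
cv2.imwrite('pics/ct.png',a);cv2.imwrite('pics/cs.png',b)
E
```

```text
(no output)
```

View pics/ct.png

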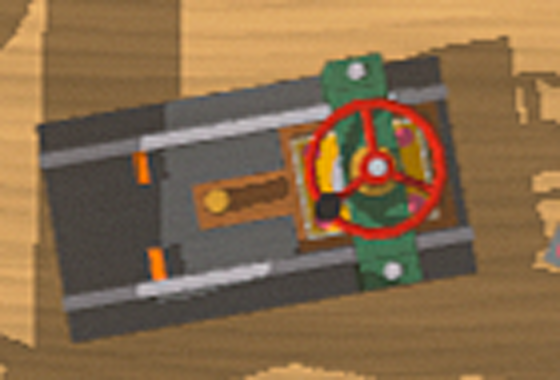

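View pics/cs.png

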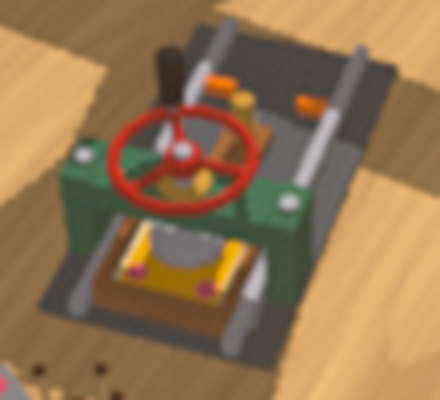

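```bash
python3 - <<'E'
from h import *
t=cv2.imread('pics/t0.png')[:,:,::-1].astype(int); s=cv2.imread('pics/s0.png')[:,:,::-1].astype(int)
def ring(im,box):
    u0,u1,v0,v1=box; m=np.zeros(im.shape[:2],np.uint8); a=im[v0:v1,u0:u1]
    m[v0:v1,u0:u1]=((a[...,0]>120)&(a[...,1]<70)&(a[...,2]<70))
    c,_=cv2.findContours(m,0,1); c=max(c,key=cv2.contourArea); return cv2.fitEllipse(cv2.convexHull(c))
et=ring(t,(295,345,185,230)); es=ring(s,(238,285,212,248)); print(et,es)
print('centre',tri(ray('top',*et[0]),ray('scene',*es[0])))
px=lambda U,V,o:((U+.5)/4-.5+o[0],(V+.5)/4-.5+o[1])
T=(225,165);S=(215,190)
for n,a,b in(('hub',(377,167),(183,152)),('handletop',(328,205),(168,53)),('post',(216,202),(243,99)),('bolt1',(358,72),(289,203)),('bolt2',(392,270),(84,156)),('stopR',(142,168),(312,106)),('stopL',(157,264),(220,86))):
    print(n,tri(ray('top',*px(*a,T)),ray('scene',*px(*b,S))))
for a in((357,72),(392,270)):print(plane('top',*px(*a,T),.10))
for a in((142,168),(157,264)):print(plane('top',*px(*a,T),.024))
for z in(.12,.125):print(plane('top',*et[0],z))
print(plane('top',*px(328,205,T),.18),plane('top',*px(216,202,T),.07))
E
```

```text
((318.47076416015625, 206.66500854492188), (34.762489318847656, 35.32108688354492), 124.70604705810547) ((260.44439697265625, 229.3539276123047), (27.143478393554688, 37.33884811401367), 83.95687866210938)
centre (array([ 0.54249182, -0.13059087,  0.12449567]), np.float64(0.0021110736013722564))
hub (array([ 0.54290923, -0.131127  ,  0.13264609]), np.float64(0.002377426098016636))
handletop (array([ 0.50621906, -0.08860617,  0.18609389]), np.float64(0.0008434374450902076))
post (array([0.51447472, 0.00212201, 0.06815324]), np.float64(0.00355589535864385))
bolt1 (array([ 0.62663595, -0.11521243,  0.10416719]), np.float64(0.004250525034050104))
bolt2 (array([ 0.45871167, -0.14835566,  0.10246726]), np.float64(0.002090161734524786))
stopR (array([0.54549042, 0.0691639 , 0.01976567]), np.float64(0.0022313542813372634))
stopL (array([0.45971591, 0.05270265, 0.01902827]), np.float64(0.0012343927569052305))
[ 0.62543571 -0.11586512  0.1       ]
[ 0.45795119 -0.14924046  0.1       ]
[0.54421874 0.06831949 0.024     ]
[0.45908921 0.05214233 0.024     ]
[ 0.54202228 -0.1316019   0.12      ]
[ 0.54159652 -0.13117024  0.125     ]
[ 0.50626092 -0.08921554  0.18      ] [0.51290236 0.00108582 0.07      ]
```

```bash
cat >> h.py <<'E'
def go(p,psi=np.radians(11.1)):
    s=telemetry.read_state(); R=Rot.from_quat(s['eef_rot']).as_matrix()
    c,n=np.cos(psi),np.sin(psi); G=np.array([[-n,c,0],[c,n,0],[0,0,-1.]]).T
    w=Rot.from_matrix(R.T@G).as_rotvec(degrees=True)/5; d=R.T@(np.array(p)-s['ee_pos'])/.04
    print('row',np.round(np.r_[w,d],3),'F',np.round(s['ft_force'],2),'t',s['time'],'w',s['width'],s['grip_force'],'pos',np.round(s['ee_pos'],4)); return s
E
python3 -c "
from h import *
go([.506,-.0885,.245])"
```

```text
row [-1.3000e-02  8.0000e-03  1.1416e+01 -1.2566e+01 -1.2969e+01 -1.2000e-02] F [-0.64  0.07  0.51] t 0.1 w 0.0872569708943412 0.0 pos [0.2322 0.5799 0.2438]
```

>>> drive_tool(series=[0, 0, 11.4, -12.6, -13, 0, 1, 0, 0, 11.4, -12.6, -13, 0, 1, 0, 0, 11.4, -12.6, -13, 0, 1, 0, 0, 11.4, -12.6, -13, 0, 1, 0, 0, 11.4, -12.6, -13, 0, 1, 0, 0, 11.4, -12.6, -13, 0, 1, 0, 0, 11.4, -12.6, -13, 0, 1, 0, 0, 11.4, -12.6, -13, 0, 1, 0, 0, 11.4, -12.6, -13, 0, 1, 0, 0, 11.4, -12.6, -13, 0, 1])

```text
time: 0.93
ee_pos: [0.3905, 0.1926, 0.2444]
eef_rot: [0.635, 0.772, 0.0, -0.0]
ft_force: [0.9, 0.6, 0.5]
width: 0.0871
grip_force: 0.0
```

```bash
python3 -c "
from h import *
go([.506,-.0885,.245])"
```

```text
row [-1.000e-03 -6.000e-03  6.000e-03 -7.453e+00  1.477e+00 -1.800e-02] F [0.92 0.62 0.53] t 0.9333 w 0.08713077816617737 0.0 pos [0.3905 0.1926 0.2444]
```

>>> drive_tool(series=[0, 0, 0, -7.4, 1.5, 0, 1, 0, 0, 0, -7.4, 1.5, 0, 1, 0, 0, 0, -7.4, 1.5, 0, 1, 0, 0, 0, -7.4, 1.5, 0, 1, 0, 0, 0, -7.4, 1.5, 0, 1, 0, 0, 0, -7.4, 1.5, 0, 1, 0, 0, 0, -7.4, 1.5, 0, 1, 0, 0, 0, -7.4, 1.5, 0, 1, 0, 0, 0, -7.4, 1.5, 0, 1, 0, 0, 0, -7.4, 1.5, 0, 1])

```text
time: 1.77
ee_pos: [0.5063, -0.0843, 0.2441]
eef_rot: [0.635, 0.772, -0.0, -0.0]
ft_force: [-0.3, 0.3, -0.4]
width: 0.0872
grip_force: 0.0
```

```bash
python3 - <<'E'
from h import *
go([.506,-.0885,.245])
c=get_calibration('wrist'); im=save('wrist','w0')
print(c)
for p in([.506,-.0885,.186],[.542,-.131,.123]):print(proj('wrist',p,c))
E
```

```text
row [-0.012 -0.    -0.    -0.102 -0.028 -0.023] F [-0.31  0.3  -0.35] t 1.7667 w 0.0871940297884202 0.0 pos [ 0.5063 -0.0843  0.2441]
{'fovy': 65.70646984690485, 'cx': 282.084130783178, 'cy': 209.0613228599573, 'xyz': array([ 0.49142301, -0.00491129,  0.38515518]), 'rotation': array([-0.14693335, -0.01352529,  0.09555488,  0.98442721])}
(np.float64(279.8812823021704), np.float64(243.69119239584796))
(np.float64(310.67218268379213), np.float64(265.74331231773976))
```

View pics/w0.png

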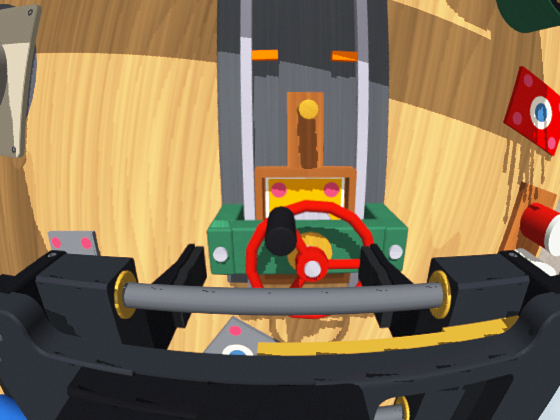

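```bash
cat > m.py <<'E'
from h import *
from scipy.optimize import least_squares
def ringfit(im,c,z,box):
    u0,u1,v0,v1=box; h=cv2.cvtColor(im,cv2.COLOR_RGB2HSV)
    m=(((h[...,0]<6)|(h[...,0]>174))&(h[...,1]>170)&(h[...,2]>90))
    k=np.zeros_like(m);k[v0:v1,u0:u1]=True
    vs,us=np.nonzero(m&k)
    P=np.array([plane('wrist',u,v,z,c)[:2] for u,v in zip(us,vs)])
    f=lambda q:np.abs(np.hypot(*(P-q[:2]).T)-q[2])
    q=np.r_[P.mean(0),.055]
    for _ in range(8):
        d=np.hypot(*(P-q[:2]).T); w=abs(d-q[2])<.009
        A=P[w]; q=least_squares(lambda q:np.hypot(*(A-q[:2]).T)-q[2],q).x
    return q,w.sum()
E
python3 - <<'E'
from m import *
im=cv2.imread('pics/w0.png')[:,:,::-1].copy(); c=get_calibration('wrist')
for z in(.119,.123,.127):print(z,ringfit(im,c,z,(240,385,195,283)))
g=im.max(2)<60; k=np.zeros(g.shape,np.uint8); k[200:262,258:302]=g[200:262,258:302]
n,l,st,ce=cv2.connectedComponentsWithStats(k);i=1+st[1:,4].argmax();print(st[i],ce[i])
for v in range(206,262,4):
    u=np.nonzero(l[v]==i)[0]; print(v,(u.min(),u.max()) if len(u) else None,end=' ')
print(np.round(im[225:260:3,281].mean(1)))
for v in(238,240,242):print(plane('wrist',281,v,.186,c))
print(proj('wrist',[.506,-.0885,.136],c),proj('wrist',[.506,-.0995,.186],c),plane('wrist',308.3,108,.07,c),plane('wrist',264,55.5,.024,c),plane('wrist',344,56.5,.024,c))
E
```

```text
0.119 (array([ 0.54252709, -0.12920181,  0.05533391]), np.int64(1716))
0.123 (array([ 0.54175597, -0.12731936,  0.05450257]), np.int64(1716))
0.127 (array([ 0.54098485, -0.12543692,  0.05367123]), np.int64(1716))
[ 265  207   31   49 1237] [280.35408246 231.86742118]
206 None 210 (np.int64(273), np.int64(289)) 214 (np.int64(270), np.int64(292)) 218 (np.int64(269), np.int64(293)) 222 (np.int64(268), np.int64(294)) 226 (np.int64(267), np.int64(294)) 230 (np.int64(267), np.int64(294)) 234 (np.int64(266), np.int64(295)) 238 (np.int64(265), np.int64(295)) 242 (np.int64(265), np.int64(295)) 246 (np.int64(266), np.int64(294)) 250 (np.int64(268), np.int64(291)) 254 (np.int64(273), np.int64(286)) 258 None [32. 40. 34. 34. 33. 33. 33. 32. 30. 29. 29. 57.]
[ 0.5059098  -0.08322556  0.186     ]
[ 0.50618563 -0.08462852  0.186     ]
[ 0.50646284 -0.08603861  0.186     ]
(np.float64(280.12416286322457), np.float64(220.78105354328423)) (np.float64(276.5035050308868), np.float64(259.7640128991175)) [0.51443689 0.00574568 0.07      ] [0.45891984 0.0555727  0.024     ] [0.54486399 0.07329703 0.024     ]
```

```bash
python3 -c "
from h import *
go([.506,-.087,.166])"
```

```text
row [-0.01  -0.006  0.022 -0.093 -0.023  1.953] F [ 0.11  0.7  -0.21] t 1.8167 w 0.08692069000127939 0.0 pos [ 0.5063 -0.0832  0.2441]
```

>>> drive_tool(series=[0, 0, 0, -0.08, 0, 0.6, 1, 0, 0, 0, -0.08, 0, 1.2, 1, 0, 0, 0, -0.08, 0, 1.7, 1, 0, 0, 0, -0.08, 0, 1.95, 1, 0, 0, 0, -0.08, 0, 1.95, 1, 0, 0, 0, -0.08, 0, 1.95, 1, 0, 0, 0, -0.08, 0, 1.95, 1])

```text
time: 2.4
ee_pos: [0.5078, -0.0867, 0.1678]
eef_rot: [0.635, 0.773, 0.001, 0.0]
ft_force: [0.3, 0.6, 0.3]
width: 0.087
grip_force: 0.0
```

```bash
python3 - <<'E'
from h import *
go([.506,-.087,.166])
c=get_calibration('wrist'); im=save('wrist','w1')
print(proj('wrist',[.506,-.087,.184],c))
E
```

```text
row [ 0.019 -0.001  0.025  0.002 -0.047  0.044] F [0.31 0.58 0.31] t 2.4 w 0.08695604155064714 0.0 pos [ 0.5078 -0.0867  0.1678]
(np.float64(277.0244513874782), np.float64(299.26552125693763))
```

View pics/w1.png

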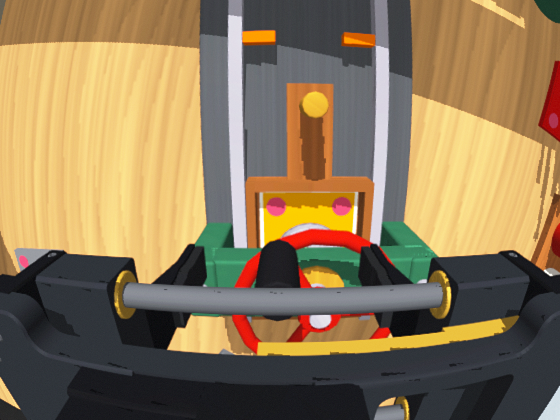

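>>> drive_tool(series=[0, 0, 0, 0, -0.03, 0, -1, 0, 0, 0, 0, -0.03, 0, -1, 0, 0, 0, 0, -0.03, 0, -1, 0, 0, 0, 0, -0.03, 0, -1, 0, 0, 0, 0, -0.03, 0, -1, 0, 0, 0, 0, -0.03, 0, -1, 0, 0, 0, 0, -0.03, 0, -1, 0, 0, 0, 0, -0.03, 0, -1], grip_force=35)

```text
time: 3.12
ee_pos: [0.506, -0.0874, 0.1665]
eef_rot: [0.635, 0.773, -0.0, -0.0]
ft_force: [-0.2, -0.0, 0.5]
width: 0.0417
grip_force: 0.0
```

```bash
cat >> h.py <<'E'
# circling: pose at call start = angle a0 (deg, world); gives rows in tool axes
def circ(a0,angs,psi=11.1,rad=.055):
    e=lambda a:np.array([np.cos(np.radians(a)),np.sin(np.radians(a))])*rad
    out=[]
    for a in angs:
        d=(e(a)-e(a0))/.04; p=np.radians(psi)
        out+=[0,0,0,round(float(-d[0]*np.sin(p)+d[1]*np.cos(p)),2),round(float(d[0]*np.cos(p)+d[1]*np.sin(p)),2),round(-(a-a0)/360*.6,3),-1]
    print(out)
def feel(a):
    s=go([.506,-.087,.166]); F=s['ft_force']; a=np.radians(a)
    t=np.array([-np.sin(a),np.cos(a)]); q=np.array([np.cos(a),np.sin(a)])
    print('resist',-F[:2]@t,'radial(on tool, out+)',F[:2]@q,'Fz',F[2])
E
python3 -c "
from h import *
feel(130.4)
circ(130.4,130.4+np.array([2,6,12,20,28,36,44,52,60,60]))"
```

```text
row [-0.001 -0.     0.016  0.01   0.002  0.012] F [-0.24 -0.03  0.53] t 3.1167 w 0.04170149200246891 0.0 pos [ 0.506  -0.0874  0.1665]
resist -0.20287888397462098 radial(on tool, out+) 0.13720898560314068 Fz 0.5282716280584016
[0, 0, 0, -0.02, -0.04, np.float64(-0.003), -1, 0, 0, 0, -0.08, -0.12, np.float64(-0.01), -1, 0, 0, 0, -0.17, -0.23, np.float64(-0.02), -1, 0, 0, 0, -0.3, -0.37, np.float64(-0.033), -1, 0, 0, 0, -0.46, -0.48, np.float64(-0.047), -1, 0, 0, 0, -0.62, -0.58, np.float64(-0.06), -1, 0, 0, 0, -0.8, -0.64, np.float64(-0.073), -1, 0, 0, 0, -0.99, -0.69, np.float64(-0.087), -1, 0, 0, 0, -1.18, -0.7, np.float64(-0.1), -1, 0, 0, 0, -1.18, -0.7, np.float64(-0.1), -1]
```

>>> drive_tool(series=[0, 0, 0, 0, 0, 0, -1, 0, 0, 0, 0, 0, 0, -1, 0, 0, 0, 0, 0, 0, -1, 0, 0, 0, 0, 0, 0, -1, 0, 0, 0, 0, 0, 0, -1, 0, 0, 0, 0, 0, 0, -1])

```text
time: 3.62
ee_pos: [0.506, -0.0874, 0.1665]
eef_rot: [0.635, 0.773, 0.0, -0.0]
ft_force: [-1.1, 0.8, 0.5]
width: 0.0211
grip_force: 35.0
```

```bash
python3 -c "
from h import *
feel(130.4)"
```

```text
row [-0.001 -0.002  0.016  0.009  0.003  0.013] F [-1.06  0.81  0.55] t 3.6167 w 0.021139867469157414 34.99896857421845 pos [ 0.506  -0.0874  0.1665]
resist -0.28519321619270943 radial(on tool, out+) 1.3012651016042989 Fz 0.5484052033440134
```

Gripped (21 mm ≈ handle). Start turning.

>>> drive_tool(series=[0, 0, 0, -0.02, -0.04, -0.003, -1, 0, 0, 0, -0.08, -0.12, -0.01, -1, 0, 0, 0, -0.17, -0.23, -0.02, -1, 0, 0, 0, -0.3, -0.37, -0.033, -1, 0, 0, 0, -0.46, -0.48, -0.047, -1, 0, 0, 0, -0.62, -0.58, -0.06, -1, 0, 0, 0, -0.8, -0.64, -0.073, -1, 0, 0, 0, -0.99, -0.69, -0.087, -1, 0, 0, 0, -1.18, -0.7, -0.1, -1, 0, 0, 0, -1.18, -0.7, -0.1, -1])

```text
time: 4.45
ee_pos: [0.4875, -0.1397, 0.1707]
eef_rot: [0.635, 0.772, 0.0, -0.0]
ft_force: [0.6, 4.1, 0.1]
width: 0.0212
grip_force: 35.0
```

```bash
python3 -c "
from h import *
feel(190.4)
circ(190.4,190.4+np.array([3,8,16,24,32,40,48,56,64,64.]))"
```

```text
row [ 0.006 -0.01   0.005  1.203  0.707  0.118] F [0.56 4.09 0.1 ] t 4.45 w 0.021154062543663456 34.99993794132024 pos [ 0.4875 -0.1397  0.1707]
resist 3.9234605827539224 radial(on tool, out+) -1.2908140891569728 Fz 0.1020617524202948
[0, 0, 0, -0.07, 0.0, np.float64(-0.005), -1, 0, 0, 0, -0.19, 0.01, np.float64(-0.013), -1, 0, 0, 0, -0.38, 0.05, np.float64(-0.027), -1, 0, 0, 0, -0.56, 0.11, np.float64(-0.04), -1, 0, 0, 0, -0.73, 0.2, np.float64(-0.053), -1, 0, 0, 0, -0.89, 0.31, np.float64(-0.067), -1, 0, 0, 0, -1.03, 0.44, np.float64(-0.08), -1, 0, 0, 0, -1.15, 0.59, np.float64(-0.093), -1, 0, 0, 0, -1.25, 0.76, np.float64(-0.107), -1, 0, 0, 0, -1.25, 0.76, np.float64(-0.107), -1]
```

Resistance 3.9 N, just as the running friction predicts.

>>> drive_tool(series=[0, 0, 0, -0.07, 0, -0.005, -1, 0, 0, 0, -0.19, 0.01, -0.013, -1, 0, 0, 0, -0.38, 0.05, -0.027, -1, 0, 0, 0, -0.56, 0.11, -0.04, -1, 0, 0, 0, -0.73, 0.2, -0.053, -1, 0, 0, 0, -0.89, 0.31, -0.067, -1, 0, 0, 0, -1.03, 0.44, -0.08, -1, 0, 0, 0, -1.15, 0.59, -0.093, -1, 0, 0, 0, -1.25, 0.76, -0.107, -1, 0, 0, 0, -1.25, 0.76, -0.107, -1])

```text
time: 5.28
ee_pos: [0.5268, -0.1823, 0.1742]
eef_rot: [0.635, 0.773, -0.001, -0.001]
ft_force: [-2.2, 2.9, 0.3]
width: 0.0212
grip_force: 35.0
```

```bash
python3 -c "
from h import *
feel(254.4)
circ(254.4,254.4+np.array([3,8,16,24,32,40,48,56,60,60.]))"
```

```text
row [-0.029 -0.005  0.016  2.438 -0.047  0.207] F [-2.17  2.87  0.29] t 5.2833 w 0.021189518012814698 34.998660581186414 pos [ 0.5268 -0.1823  0.1742]
resist 2.8594758261019297 radial(on tool, out+) -2.185933888433772 Fz 0.293903367425763
[0, 0, 0, -0.03, 0.07, np.float64(-0.005), -1, 0, 0, 0, -0.07, 0.18, np.float64(-0.013), -1, 0, 0, 0, -0.12, 0.36, np.float64(-0.027), -1, 0, 0, 0, -0.15, 0.55, np.float64(-0.04), -1, 0, 0, 0, -0.14, 0.74, np.float64(-0.053), -1, 0, 0, 0, -0.11, 0.93, np.float64(-0.067), -1, 0, 0, 0, -0.05, 1.12, np.float64(-0.08), -1, 0, 0, 0, 0.03, 1.29, np.float64(-0.093), -1, 0, 0, 0, 0.08, 1.37, np.float64(-0.1), -1, 0, 0, 0, 0.08, 1.37, np.float64(-0.1), -1]
```

>>> drive_tool(series=[0, 0, 0, -0.03, 0.07, -0.005, -1, 0, 0, 0, -0.07, 0.18, -0.013, -1, 0, 0, 0, -0.12, 0.36, -0.027, -1, 0, 0, 0, -0.15, 0.55, -0.04, -1, 0, 0, 0, -0.14, 0.74, -0.053, -1, 0, 0, 0, -0.11, 0.93, -0.067, -1, 0, 0, 0, -0.05, 1.12, -0.08, -1, 0, 0, 0, 0.03, 1.29, -0.093, -1, 0, 0, 0, 0.08, 1.37, -0.1, -1, 0, 0, 0, 0.08, 1.37, -0.1, -1])

```text
time: 6.12
ee_pos: [0.5799, -0.1687, 0.1786]
eef_rot: [0.635, 0.773, -0.001, -0.0]
ft_force: [-2.9, -2.4, -0.3]
width: 0.0212
grip_force: 35.0
```

```bash
python3 -c "
from h import *
feel(314.4)
circ(314.4,314.4+np.array([3,8,15,22,29,36,42,48,50,50.]))"
```

```text
row [-0.013  0.009  0.016  2.363 -1.417  0.315] F [-2.89 -2.36 -0.34] t 6.1167 w 0.021227548943430444 34.99997842591256 pos [ 0.5799 -0.1687  0.1786]
resist 3.712241991663636 radial(on tool, out+) -0.3338409375028663 Fz -0.3381574183377881
[0, 0, 0, 0.04, 0.06, np.float64(-0.005), -1, 0, 0, 0, 0.12, 0.15, np.float64(-0.013), -1, 0, 0, 0, 0.23, 0.27, np.float64(-0.025), -1, 0, 0, 0, 0.37, 0.38, np.float64(-0.037), -1, 0, 0, 0, 0.51, 0.46, np.float64(-0.048), -1, 0, 0, 0, 0.66, 0.53, np.float64(-0.06), -1, 0, 0, 0, 0.8, 0.58, np.float64(-0.07), -1, 0, 0, 0, 0.94, 0.6, np.float64(-0.08), -1, 0, 0, 0, 0.99, 0.61, np.float64(-0.083), -1, 0, 0, 0, 0.99, 0.61, np.float64(-0.083), -1]
```

>>> drive_tool(series=[0, 0, 0, 0.04, 0.06, -0.005, -1, 0, 0, 0, 0.12, 0.15, -0.013, -1, 0, 0, 0, 0.23, 0.27, -0.025, -1, 0, 0, 0, 0.37, 0.38, -0.037, -1, 0, 0, 0, 0.51, 0.46, -0.048, -1, 0, 0, 0, 0.66, 0.53, -0.06, -1, 0, 0, 0, 0.8, 0.58, -0.07, -1, 0, 0, 0, 0.94, 0.6, -0.08, -1, 0, 0, 0, 0.99, 0.61, -0.083, -1, 0, 0, 0, 0.99, 0.61, -0.083, -1])

```text
time: 6.95
ee_pos: [0.5965, -0.1251, 0.1823]
eef_rot: [0.635, 0.773, 0.0, 0.0]
ft_force: [0.2, -4.2, -0.2]
width: 0.0213
grip_force: 35.0
```

```bash
python3 -c "
from h import *
feel(4.4)
circ(4.4,4.4+np.array([1,3,5,7,7,7.]))"
```

```text
row [ 0.006  0.006  0.017  1.373 -2.036  0.406] F [ 0.23 -4.22 -0.22] t 6.95 w 0.021277297505885435 34.99890545848757 pos [ 0.5965 -0.1251  0.1823]
resist 4.221512128815541 radial(on tool, out+) -0.09160005351039989 Fz -0.21849613879390373
[0, 0, 0, 0.02, 0.0, np.float64(-0.002), -1, 0, 0, 0, 0.07, 0.01, np.float64(-0.005), -1, 0, 0, 0, 0.12, 0.01, np.float64(-0.008), -1, 0, 0, 0, 0.17, 0.01, np.float64(-0.012), -1, 0, 0, 0, 0.17, 0.01, np.float64(-0.012), -1, 0, 0, 0, 0.17, 0.01, np.float64(-0.012), -1]
```

>>> drive_tool(series=[0, 0, 0, 0.02, 0, -0.002, -1, 0, 0, 0, 0.07, 0.01, -0.005, -1, 0, 0, 0, 0.12, 0.01, -0.008, -1, 0, 0, 0, 0.17, 0.01, -0.012, -1, 0, 0, 0, 0.17, 0.01, -0.012, -1])

```text
time: 7.37
ee_pos: [0.5956, -0.1181, 0.1827]
eef_rot: [0.635, 0.773, 0.0, 0.0]
ft_force: [-0.1, -4.8, -0.3]
width: 0.0213
grip_force: 35.0
```

>>> drive_tool(series=[0, 0, 0, 0.05, 0, -0.004, -1, 0, 0, 0, 0.11, 0, -0.008, -1, 0, 0, 0, 0.168, -0.01, -0.012, -1, 0, 0, 0, 0.168, -0.01, -0.012, -1])

```text
time: 7.7
ee_pos: [0.5939, -0.1116, 0.1831]
eef_rot: [0.635, 0.773, 0.0, -0.0]
ft_force: [-0.8, -4.5, -0.5]
width: 0.0211
grip_force: 35.0
```

>>> drive_tool(series=[0, 0, 0, 0.05, -0.01, -0.004, -1, 0, 0, 0, 0.11, -0.02, -0.008, -1, 0, 0, 0, 0.165, -0.03, -0.012, -1, 0, 0, 0, 0.165, -0.03, -0.012, -1])

```text
time: 8.03
ee_pos: [0.5915, -0.1054, 0.1836]
eef_rot: [0.635, 0.773, 0.0, 0.0]
ft_force: [0.1, -4.9, -0.4]
width: 0.0211
grip_force: 35.0
```

>>> drive_tool(series=[0, 0, 0, 0.05, -0.015, -0.004, -1, 0, 0, 0, 0.11, -0.035, -0.008, -1, 0, 0, 0, 0.16, -0.05, -0.012, -1, 0, 0, 0, 0.16, -0.05, -0.012, -1])

```text
time: 8.37
ee_pos: [0.5888, -0.1005, 0.1844]
eef_rot: [0.635, 0.772, -0.0, 0.001]
ft_force: [2.6, -8.4, -1.1]
width: 0.0211
grip_force: 35.0
```

>>> drive_tool(series=[0, 0, 0, 0.02, -0.01, 0, -1, 0, 0, 0, 0.044, -0.018, 0, -1, 0, 0, 0, 0.044, -0.018, 0, -1, 0, 0, 0, 0.044, -0.018, 0, -1, 0, 0, 0, 0.044, -0.018, 0, -1])

```text
time: 8.78
ee_pos: [0.5881, -0.0996, 0.1846]
eef_rot: [0.635, 0.772, 0.0, 0.002]
ft_force: [4.5, -9.0, -0.9]
width: 0.021
grip_force: 35.0
```

```bash
python3 -c "
from h import *
feel(34)
circ(34,34-np.array([3,8,15,23,31,39,47,50,50,50.]))
circ(344,344-np.array([3,8,15,23,31,39,43,43,43,43.]))
"
```

```text
row [ 0.025  0.028  0.002  0.707 -1.955  0.458] F [ 4.47 -9.02 -0.94] t 8.7833 w 0.020986109311865373 34.99960874207318 pos [ 0.5881 -0.0996  0.1846]
resist 9.974658715549182 radial(on tool, out+) -1.3388987649899136 Fz -0.9420619883193724
[0, 0, 0, -0.07, 0.03, np.float64(0.005), -1, 0, 0, 0, -0.18, 0.06, np.float64(0.013), -1, 0, 0, 0, -0.35, 0.1, np.float64(0.025), -1, 0, 0, 0, -0.54, 0.11, np.float64(0.038), -1, 0, 0, 0, -0.73, 0.09, np.float64(0.052), -1, 0, 0, 0, -0.92, 0.05, np.float64(0.065), -1, 0, 0, 0, -1.1, -0.01, np.float64(0.078), -1, 0, 0, 0, -1.16, -0.04, np.float64(0.083), -1, 0, 0, 0, -1.16, -0.04, np.float64(0.083), -1, 0, 0, 0, -1.16, -0.04, np.float64(0.083), -1]
[0, 0, 0, -0.06, -0.03, np.float64(0.005), -1, 0, 0, 0, -0.16, -0.1, np.float64(0.013), -1, 0, 0, 0, -0.3, -0.2, np.float64(0.025), -1, 0, 0, 0, -0.43, -0.34, np.float64(0.038), -1, 0, 0, 0, -0.54, -0.5, np.float64(0.052), -1, 0, 0, 0, -0.63, -0.67, np.float64(0.065), -1, 0, 0, 0, -0.67, -0.76, np.float64(0.072), -1, 0, 0, 0, -0.67, -0.76, np.float64(0.072), -1, 0, 0, 0, -0.67, -0.76, np.float64(0.072), -1, 0, 0, 0, -0.67, -0.76, np.float64(0.072), -1]
```

>>> drive_tool(series=[0, 0, 0, -0.07, 0.03, 0.005, -1, 0, 0, 0, -0.18, 0.06, 0.013, -1, 0, 0, 0, -0.35, 0.1, 0.025, -1, 0, 0, 0, -0.54, 0.11, 0.038, -1, 0, 0, 0, -0.73, 0.09, 0.052, -1, 0, 0, 0, -0.92, 0.05, 0.065, -1, 0, 0, 0, -1.1, -0.01, 0.078, -1, 0, 0, 0, -1.16, -0.04, 0.083, -1, 0, 0, 0, -1.16, -0.04, 0.083, -1])

```text
time: 9.53
ee_pos: [0.5946, -0.1446, 0.1807]
eef_rot: [0.635, 0.772, 0.0, 0.0]
ft_force: [-1.0, 2.7, 1.6]
width: 0.0216
grip_force: 35.0
```

>>> drive_tool(series=[0, 0, 0, -0.06, -0.03, 0.005, -1, 0, 0, 0, -0.16, -0.1, 0.013, -1, 0, 0, 0, -0.3, -0.2, 0.025, -1, 0, 0, 0, -0.43, -0.34, 0.038, -1, 0, 0, 0, -0.54, -0.5, 0.052, -1, 0, 0, 0, -0.63, -0.67, 0.065, -1, 0, 0, 0, -0.67, -0.76, 0.072, -1, 0, 0, 0, -0.67, -0.76, 0.072, -1, 0, 0, 0, -0.67, -0.76, 0.072, -1, 0, 0, 0, -0.67, -0.76, 0.072, -1])

```text
time: 10.37
ee_pos: [0.5701, -0.1763, 0.1779]
eef_rot: [0.635, 0.773, -0.0, 0.0]
ft_force: [0.7, 0.3, 0.5]
width: 0.0211
grip_force: 35.0
```

```bash
python3 -c "
from h import *
feel(301)
"
```

```text
row [-0.     0.007  0.015  2.501 -1.139  0.296] F [0.68 0.3  0.47] t 10.3667 w 0.02107310046268001 35.00001988839358 pos [ 0.5701 -0.1763  0.1779]
resist -0.740198451755944 radial(on tool, out+) 0.08941759989803949 Fz 0.4745184503061941
```

>>> drive_tool(series=[0, 0, 0, 0, 0, 0, 1, 0, 0, 0, 0, 0, 0, 1, 0, 0, 0, 0, 0, 0, 1, 0, 0, 0, 0, 0, 0, 1, 0, 0, 0, 0, 0, 0, 1, 0, 0, 0, 0, 0, -0.5, 1, 0, 0, 0, 0, 0, -1, 1, 0, 0, 0, 0, 0, -1.7, 1, 0, 0, 0, 0, 0, -1.7, 1, 0, 0, 0, 0, 0, -1.7, 1])

```text
time: 11.2
ee_pos: [0.5707, -0.1764, 0.2472]
eef_rot: [0.635, 0.773, 0.001, 0.001]
ft_force: [0.4, 0.5, -0.5]
width: 0.0799
grip_force: 0.0
```

```bash
python3 - <<'E'
from h import *
go([.513,.004,.246])
c=get_calibration('wrist'); im=save('wrist','w2')
E
```

```text
row [ 0.03   0.01   0.015  4.704 -0.542  0.026] F [ 0.4   0.53 -0.5 ] t 11.2 w 0.07992176123939788 0.0 pos [ 0.5707 -0.1764  0.2472]
```

View pics/w2.png

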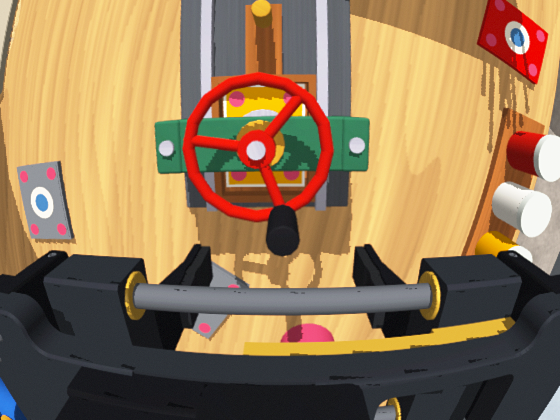

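>>> drive_tool(series=[0, 0, 0, 4.7, -0.54, 0, 1, 0, 0, 0, 4.7, -0.54, 0, 1, 0, 0, 0, 4.7, -0.54, 0, 1, 0, 0, 0, 4.7, -0.54, 0, 1, 0, 0, 0, 4.7, -0.54, 0, 1, 0, 0, 0, 4.7, -0.54, 0, 1, 0, 0, 0, 4.7, -0.54, 0, 1, 0, 0, 0, 4.7, -0.54, 0, 1])

```text
time: 11.92
ee_pos: [0.5122, 0.0036, 0.2452]
eef_rot: [0.635, 0.773, -0.0, -0.0]
ft_force: [1.0, -0.5, -0.7]
width: 0.0866
grip_force: 0.0
```

```bash
cat > post.py <<'E'
from h import *
def post(name,z,save_=True):
    s=telemetry.read_state(); c=get_calibration('wrist'); im=save('wrist',name); print('tcp',s['ee_pos'])
    h=cv2.cvtColor(im,cv2.COLOR_RGB2HSV); a=cv2.inRange(h,(18,120,150),(30,255,255))
    u0,v0=proj('wrist',[.513,.004,z],c); k=np.zeros_like(a); u,v=int(u0),int(v0); print(u0,v0); k[max(v-30,0):v+30,u-30:u+30]=255
    n,l,st,ce=cv2.connectedComponentsWithStats(a&k)
    for i in range(1,n):
        if st[i,4]>60: print(st[i],ce[i],plane('wrist',*ce[i],z,c))
E
python3 - <<'E'
from post import *
from m import ringfit
post('w3',.070)
go([.513,.004,.1])
E
```

```text
tcp [0.51220361 0.00361951 0.24523872]
282.73061843076283 193.72634976322053
[275 177  20  27 417] [284.33093525 190.51318945] [0.51392839 0.00756675 0.07      ]
row [-9.000e-03  5.000e-03 -2.000e-03  2.100e-02  2.300e-02  3.634e+00] F [ 0.27 -0.04  0.7 ] t 11.9667 w 0.08719929972230829 0.0 pos [0.5124 0.0031 0.2454]
```

>>> drive_tool(series=[0, 0, 0, 0.02, 0.03, 0.8, 1, 0, 0, 0, 0.02, 0.03, 1.6, 1, 0, 0, 0, 0.02, 0.03, 2.4, 1, 0, 0, 0, 0.02, 0.03, 3.2, 1, 0, 0, 0, 0.02, 0.03, 3.6, 1, 0, 0, 0, 0.02, 0.03, 3.6, 1, 0, 0, 0, 0.02, 0.03, 3.6, 1])

```text
time: 12.55
ee_pos: [0.5132, 0.0039, 0.1016]
eef_rot: [0.636, 0.772, -0.001, -0.0]
ft_force: [0.7, 0.5, -0.0]
width: 0.087
grip_force: 0.0
```

```bash
python3 - <<'E'
from post import *
post('w4',.070)
go([.5135,.004,.057])
E
```

```text
tcp [0.51324893 0.00387072 0.10155729]
281.08139707637804 254.6496282160412
[ 268  224   33   47 1322] [283.91527988 246.53933434] [0.51362059 0.00940484 0.07      ]
row [ 0.006  0.007 -0.002 -0.003 -0.016  1.141] F [ 0.36 -0.04  0.69] t 12.6 w 0.08708849290308525 0.0 pos [0.5141 0.0042 0.1026]
```

View pics/w4.png

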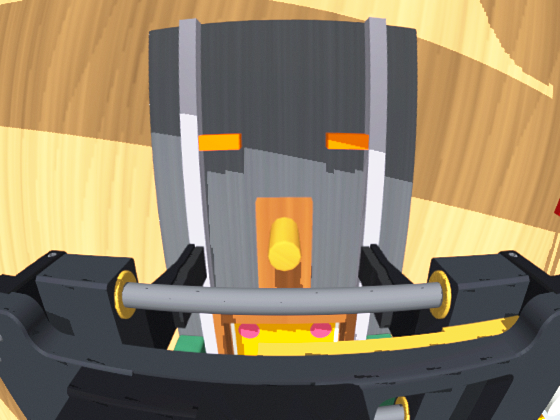

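>>> drive_tool(series=[0, 0, 0, 0, 0, 0.5, 1, 0, 0, 0, 0, 0, 0.9, 0, 0, 0, 0, 0, 0, 1.13, -1, 0, 0, 0, 0, 0, 1.13, -1, 0, 0, 0, 0, 0, 1.13, -1, 0, 0, 0, 0, 0, 1.13, -1, 0, 0, 0, 0, 0, 1.13, -1, 0, 0, 0, 0, 0, 1.13, -1, 0, 0, 0, 0, 0, 1.13, -1, 0, 0, 0, 0, 0, 1.13, -1], grip_force=25)

```text
time: 13.43
ee_pos: [0.5136, 0.0054, 0.057]
eef_rot: [0.635, 0.773, 0.0, 0.0]
ft_force: [-0.1, 0.1, 0.6]
width: 0.035
grip_force: 0.0
```

>>> drive_tool(series=[0, 0, 0, 0, 0, 0, -1, 0, 0, 0, 0, 0, 0, -1, 0, 0, 0, 0, 0, 0, -1, 0, 0, 0, 0, 0, 0, -1])

```text
time: 13.77
ee_pos: [0.5135, 0.0053, 0.0567]
eef_rot: [0.635, 0.773, 0.0, 0.0]
ft_force: [-0.6, 0.2, -0.0]
width: 0.0193
grip_force: 25.0
```

>>> drive_tool(series=[0, 0, 0, 0.05, 0, 0, -1, 0, 0, 0, 0.15, 0, 0, -1, 0, 0, 0, 0.3, 0, 0, -1, 0, 0, 0, 0.5, 0, 0, -1, 0, 0, 0, 0.7, 0, 0, -1, 0, 0, 0, 0.9, 0, 0, -1, 0, 0, 0, 1.1, 0, 0, -1, 0, 0, 0, 1.3, 0, 0, -1, 0, 0, 0, 1.4, 0, 0, -1, 0, 0, 0, 1.45, 0, 0, -1])

```text
time: 14.6
ee_pos: [0.5022, 0.062, 0.0567]
eef_rot: [0.635, 0.773, -0.0, 0.0]
ft_force: [2.3, -5.2, 1.1]
width: 0.0194
grip_force: 25.0
```

>>> drive_tool(series=[0, 0, 0, 0.05, 0, 0, -1, 0, 0, 0, 0.15, 0, 0, -1, 0, 0, 0, 0.3, 0, 0, -1, 0, 0, 0, 0.5, 0, 0, -1, 0, 0, 0, 0.7, 0, 0, -1, 0, 0, 0, 0.9, 0, 0, -1, 0, 0, 0, 1.1, 0, 0, -1, 0, 0, 0, 1.25, 0, 0, -1, 0, 0, 0, 1.35, 0, 0, -1, 0, 0, 0, 1.4, 0, 0, -1])

```text
time: 15.43
ee_pos: [0.4914, 0.1168, 0.0567]
eef_rot: [0.635, 0.773, -0.0, 0.0]
ft_force: [0.5, -5.5, 1.6]
width: 0.0191
grip_force: 25.0
```

>>> drive_tool(series=[0, 0, 0, 0.05, 0, 0, -1, 0, 0, 0, 0.1, 0, 0, -1, 0, 0, 0, 0.15, 0, 0, -1, 0, 0, 0, 0.15, 0, 0, -1])

```text
time: 15.77
ee_pos: [0.4903, 0.1224, 0.0567]
eef_rot: [0.635, 0.772, -0.0, 0.0]
ft_force: [1.3, -5.4, 2.0]
width: 0.0192
grip_force: 25.0
```

>>> drive_tool(series=[0, 0, 0, 0.03, 0, 0, -1, 0, 0, 0, 0.06, 0, 0, -1, 0, 0, 0, 0.06, 0, 0, -1])

```text
time: 16.02
ee_pos: [0.4898, 0.1246, 0.0567]
eef_rot: [0.635, 0.772, -0.0, 0.0]
ft_force: [1.8, -5.3, 2.7]
width: 0.0193
grip_force: 25.0
```

>>> drive_tool(series=[0, 0, 0, 0.04, 0, 0, -1, 0, 0, 0, 0.08, 0, 0, -1, 0, 0, 0, 0.08, 0, 0, -1])

```text
time: 16.27
ee_pos: [0.4897, 0.1258, 0.0567]
eef_rot: [0.636, 0.772, -0.001, 0.001]
ft_force: [2.9, -12.1, 2.3]
width: 0.0195
grip_force: 25.0
```

Stop felt (12 N). Ease off, open and lift straight up.

>>> drive_tool(series=[0, 0, 0, -0.05, 0, 0, -1, 0, 0, 0, -0.06, 0, 0, -1, 0, 0, 0, -0.06, 0, 0, 1, 0, 0, 0, -0.06, 0, 0, 1, 0, 0, 0, -0.06, 0, 0, 1, 0, 0, 0, -0.06, 0, 0, 1, 0, 0, 0, -0.06, 0, 0, 1, 0, 0, 0, -0.06, 0, 0, 1, 0, 0, 0, -0.06, 0, 0, 1, 0, 0, 0, -0.06, 0, 0, 1])

```text
time: 17.1
ee_pos: [0.4895, 0.1263, 0.0567]
eef_rot: [0.635, 0.773, 0.0, -0.0]
ft_force: [-0.1, 0.3, 0.2]
width: 0.0641
grip_force: 0.0
```

>>> drive_tool(series=[0, 0, 0, 0, 0, -0.5, 1, 0, 0, 0, 0, 0, -1.2, 1, 0, 0, 0, 0, 0, -2, 1, 0, 0, 0, 0, 0, -2.8, 1, 0, 0, 0, 0, 0, -3.6, 1, 0, 0, 0, 0, 0, -4.4, 1, 0, 0, 0, 0, 0, -5, 1, 0, 0, 0, 0, 0, -5, 1, 0, 0, 0, 0, 0, -5, 1])

```text
time: 17.85
ee_pos: [0.4901, 0.1263, 0.2578]
eef_rot: [0.635, 0.773, 0.001, 0.0]
ft_force: [-0.6, 0.1, -0.8]
width: 0.087
grip_force: 0.0
```

```bash
python3 - <<'E'
from h import *
from m import ringfit
go([.49,.125,.25])
c=get_calibration('wrist'); im=save('wrist','w5')
w,t=im,camera('top')
cr=cv2.resize(t[160:265,200:365],None,fx=2.5,fy=2.5)
a=np.zeros((420,560+cr.shape[1]*0,3),np.uint8); 
cv2.imwrite('pics/t1.png',np.vstack([cv2.resize(w,(400,300)),cv2.resize(cr,(400,255))])[:,:,::-1])
E
```

```text
row [ 0.028 -0.014  0.017 -0.033 -0.01   0.194] F [-0.59  0.14 -0.84] t 17.85 w 0.08703599393840583 0.0 pos [0.4901 0.1263 0.2578]
```

View pics/t1.png

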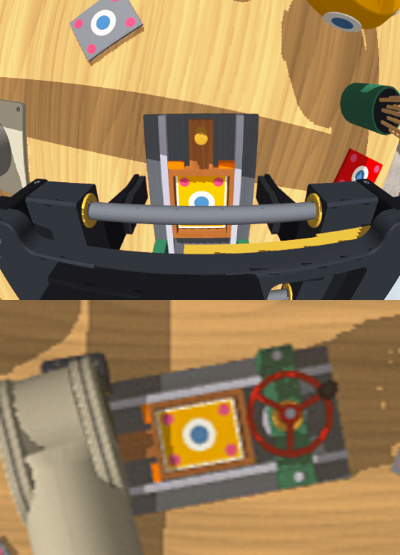

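The tray stands against the orange stops with the tile flat in the middle. The handle has stayed at the turned-back angle, and the gripper is clear.

```bash
python3 -c "
from bench import r
print(r.close_job())"
```

```text
the job is handed in; nothing more can be done
None
```

I wound the screw up to its top stop (about 10 N at the handle), turned it back about a quarter turn, drew the tray out to the end stops with the tile still flat in it, let go and handed the job in; no verdict was returned.

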